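# Sweep the offcuts off the carving board into the scrap tray

## Task

Clear the carving board: with your fingertips, gently sweep the three small wooden offcuts across the board and off its end into the open scrap tray that stands there. Only push them; do not pinch, press down on or lift them. Leave the little dish and the gouge where they lie.

Things in the scene. Friction and masses are not known exactly. Their poses are not given: they have to be found in the camera images.
- board: Thick carving board of brown wood, fixed, flat and without a rim: 240 mm along its x, 340 mm along its y, 40 mm high. Origin: centre of its underside on the bench (z = 0), so its top is at z = 0.040. Its two ends are at y = -170 and +170 mm in its own frame; it may stand turned by up to 0.25 rad.
- tray: Open scrap tray of plywood, fixed: 240 mm along its x (as wide as the board), 130 mm along its y, 36 mm high, walls and floor 4 mm. Origin: centre of its underside on the bench. It stands lengthwise against one end of the board (at the board's y = +238 or -238 mm, axes parallel to the board's), with a gap of 3 mm, its rim 4 mm below the board's top, so that what is pushed off that end drops in.
- case: Closed low wooden case (dark, flat lid), fixed, as large as the tray (240 x 134 x 36 mm), against the other end of the board. Origin: centre of its underside. Not for scraps.
- plug: Offcut: round plug of pale wood, 36 mm across, 22 mm high, standing on its flat face on the board, 13 to 25 g. Origin: centre of its underside.
- plug_mid (a point): Middle of the plug, 11 mm above its underside.
- block: Offcut: plain block of pale wood, 40 x 26 x 20 mm high, lying on the board at any yaw, 13 to 25 g. Origin: centre of its underside.
- block_mid (a point): Middle of the block, 10 mm above its underside.
- notched: Offcut: L-shaped (notched) block of pale wood, about 36 x 34 x 22 mm high, lying on the board at any yaw, 13 to 25 g: a bar 36 x 18 mm along its x on the -y side, an arm 18 x 16 mm on the +y side at -x. Origin: on its underside, near the middle of the 36 x 34 mm outline.
- notched_mid (a point): Middle of the notched block, 11 mm above its underside. The three offcuts lie in the half of the board on the robot's side (-x), one near each end and one near the middle of its length, in any order; two neighbours' middles are at least 85 mm apart along the board's length. No part of any offcut is further than 25 mm from its middle, level.
- dish: Small round turned dish of pale wood (its face browner inside a pale rim) lying on the far half (+x) of the board, at least 45 mm from the offcuts' middles to its rim measured along the board's x: 80 mm across, 18 mm high, loose. Origin: centre of its underside. To be left alone.
- gouge: Carving gouge lying on the far half (+x) of the board beside the dish, roughly along the board's y: 141 mm long from y = -73 to +68 mm in its frame, wooden handle 22 mm wide and 20 mm high on the -y side, steel blade on the +y side, loose. Origin: on its underside. To be left alone.

How it is judged (in metres and radians):
At the end, for the whole second after the job is handed in: The middles of all three offcuts lie inside the tray's outline (within 118 mm along its x and 63 mm along its y of its centre) and lower than 42 mm above the bench, at rest (under 0.03 m/s); the dish and the gouge are within 15 mm of where they started (x of plug_mid in the frame of tray between -0.118 and 0.118 m and y of plug_mid in the frame of tray between -0.063 and 0.063 m and z of plug_mid in the frame of tray between 0 and 0.042 m and linear speed of each of plug, block, notched below 0.03 m/s and x of block_mid in the frame of tray between -0.118 and 0.118 m and y of block_mid in the frame of tray between -0.063 and 0.063 m and z of block_mid in the frame of tray between 0 and 0.042 m and x of notched_mid in the frame of tray between -0.118 and 0.118 m and y of notched_mid in the frame of tray between -0.063 and 0.063 m and z of notched_mid in the frame of tray between 0 and 0.042 m and distance of each of dish, gouge from where it was at the start of the episode below 0.015 m); the robot touches nothing.
It fails at once if an offcut is lifted: its middle rises more than about 22 mm above where it lay on the board (height (world z) of any of plug_mid, block_mid, notched_mid above 0.073 m).
It fails at once if an offcut on the board is pinched or pressed hard: the fingers bear on it with more than 15 N ((contact force between the fingers and plug above 15 N and height (world z) of plug_mid above 0.045 m and y of plug_mid in the frame of board between -0.165 and 0.165 m) or (contact force between the fingers and block above 15 N and height (world z) of block_mid above 0.045 m and y of block_mid in the frame of board between -0.165 and 0.165 m) or (contact force between the fingers and notched above 15 N and height (world z) of notched_mid above 0.045 m and y of notched_mid in the frame of board between -0.165 and 0.165 m)).
It fails at once if the dish or the gouge is disturbed (moved more than 15 mm) (distance of any of dish, gouge from where it was at the start of the episode above 0.015 m).
It also fails if it takes over 64 s, if anything falls off the work surface, if the arm or the gripper's body presses on something with over 40 N, if the wrist force passes 120 N, or if a joint passes its speed limit or range.

## Robot

A 6-joint arm with a two-finger parallel gripper is mounted at the origin on the work surface. World frame = base frame: x ahead of the robot, y to its left, z up, the work surface at z = 0. Lengths are in m, angles in degrees, forces in N, time in s.
With the tool pointing down it reaches from about 0.3 to 0.75 m from the base axis. Payload 8.5 kg.
Tool frame: the origin (TCP) lies at the very end of the fingers, on their centre line; the grasp point (between the pads) lies 19 mm behind it; z points along the fingers, y is the line along which they close (so a half turn about z gives the same grasp; the last joint's range is limited). The gripper opens to 85 mm and grips with 20 to 120 N. Pads are 22 mm wide; open, the fingers measure 114 mm over their backs; the gripper's body (76 mm by 85 mm) begins 54 mm behind the grasp point. The pads swing forward as they close: fully open they stand 13 mm farther back than shut.
Start: joints at [59.112, 21.807, 74.336, -0, 83.858, -12.336], TCP at [0.175, 0.521, 0.231] pointing down, gripper open.
Joint ranges: [-178.18, 178.18], [-50.72, 133.34], [12.68, 142.11], [-81.47, 261.47], [9.98, 163.14], [-165.26, 165.26]. Speed limits (degrees/s): [136.94, 136.94, 180, 180, 180, 180].

## Interface

Orientations are given as a 3x3 rotation matrix whose columns are the frame's x, y, z axes.
In Python, from rig import env gives the robot as it stands.
- The arm moves only by the tool move_arm, never from a script. Its argument "plan" is a list of rows, each a list of 7 numbers: the turn, a rotation vector about the tool's x, y, z in degrees, then the shift along the tool's x, y, z in cm, then the gripper command: -1 is shut, 1 is fully open, values between are in proportion. In form: [[ax, ay, az, tx, ty, tz, jaw], ...]. A call has 1 to 5 rows; each row is the pose to reach, as a shift and turn from the pose commanded when the call began, along the tool's axes at that moment; what a row does not reach only later rows make up. A row lasts 1/10 s, in which the tool goes at most 50 mm and 8.59 degrees, less where a joint would pass 70% of its speed; a pose out of reach is approached as far as the arm can. A call with a gripper value outside its range is refused whole. The fingers move at their own pace and stop on an object; "squeeze" is the grip in N (left out, the last holds). Time passes only in rows, so rows that repeat a pose let the fingers close. It gives the time, the measured TCP pose, the force, the opening and the grip force at its end, in the units of the state.
- env.observe(): the state, without advancing time (a new reading comes with each control period).
- env.get_image(name): name is "scene" or "top"; returns a dict with "color" (400x640x3 uint8, red, green, blue), "fov_y" (degrees; the focal length in pixels is half the picture's height over the tangent of half this angle, whatever the lens; pixels are square), "cx", "cy" (the principal point, pixels), "distortion" ([k1, k2, p1, p2, k3] as OpenCV has them; the pictures are not rectified), "R" (3x3) and "t" (3): a world point X has camera coordinates R X + t. Camera axes: x right, y down, z forward; pixel columns grow to the right and rows downward; lengths in m; the calibration is good to about 2 mm. A picture is of the moment at which its call begins. There is no depth.
- env.close_job(): hands the job in; it is judged then, once.
Trained networks look in a picture, given as the dict that the camera call returned (one of the last four; its "shot" number tells which), for a name from the list of things; names that differ only in an ending like _2 or _b are one class to them, and where a whole thing is asked for, a point or a joint stands for the part that bears it (a point fixed in the world has none). Each returns a list of dicts, best first, with "conf" (0 to 1); they miss things now and then, are a little off and sometimes report something else, mostly with a low value. They report only what shows in the picture. A call takes as long as a camera call.
- env.outline_of(target, picture): "mask" (400x640 bool, what is visible of it) and "bbox" ([centre column, centre row, width, height] in pixels, round what is visible of it).
- env.tip_of(target, picture): "pixel" ([column, row] in pixels: a listed point, or the origin of a listed thing).
The state is a dict: "time_s": time; "q": joint angles; "qvel": joint speeds; "joint_efforts": joint torques, N m; "position": TCP position; "tool_rot": TCP orientation; "ft_force": force on the tool from outside, world axes, zero at the start; "wrist_torque": the same for the moment, N m; "grip_width": finger opening in m; "gripper_force": force on a finger pad.
Only numpy, scipy, OpenCV 4.12 (cv2) and the standard library are available. Lean on these libraries where they do the work, as an engineer would, in place of code of your own. Each camera call takes 0.05 s, during which the arm holds its last target. There are 200 camera calls.

## Working session

There is one attempt and no reset: what is moved stays moved. The work goes in short steps, Python scripts to look and compute and a tool call to move; the robot and the scene stay as the last step left them, time stands still between calls to the robot, and variables do not carry over. Pictures are saved under pics/ and viewed, at most 10 in all, crops included, and the job is handed in when it is done.

Besides the shell and the picture viewer there is one more tool, called after "Call:" as a command line: name --pt "numbers of a row" for each row, then --argument value for the rest. move_arm: Moves the arm, as the interface text tells. Its arguments: {"type":"object","properties":{"plan":{"type":"array"},"squeeze":{"type":"number"}},"required":["plan"]}

```bash
mkdir -p pics; cat > h.py <<'E'
import numpy as np, cv2
from rig import env
def K(p):
    f=p["color"].shape[0]/2/np.tan(np.radians(p["fov_y"])/2)
    return np.array([[f,0,p["cx"]],[0,f,p["cy"]],[0,0,1.]])
def ray(p,px,z):
    u=cv2.undistortPoints(np.array(px,float).reshape(-1,1,2),K(p),np.array(p["distortion"],float)).reshape(-1,2)
    R=np.array(p["R"]);t=np.array(p["t"]);C=-R.T@t
    d=np.c_[u,np.ones(len(u))]@R
    return C+d*((z-C[2])/d[:,2])[:,None]
def proj(p,X):
    r=cv2.projectPoints(np.array(X,float).reshape(-1,1,3),cv2.Rodrigues(np.array(p["R"],float))[0],np.array(p["t"],float),K(p),np.array(p["distortion"],float))[0]
    return r.reshape(-1,2)
Z=dict(board=0,tray=0,case=0,plug_mid=.051,block_mid=.05,notched_mid=.051,dish=.04,gouge=.04)
E
python3 - <<'E'
from h import *
for n in ("top","scene"):
    p=env.get_image(n); cv2.imwrite(f"pics/{n}0.png",p["color"][...,::-1])
    for k,z in Z.items():
        for r in env.tip_of(k,p)[:2]: print(n,k,round(r["conf"],2),np.round(r["pixel"]),ray(p,r["pixel"],z)[0].round(3))
    if n=="top":
      for k,z in dict(board=.04,tray=.036,case=.036).items():
        for r in env.outline_of(k,p)[:1]:
            c=max(cv2.findContours(r["mask"].astype(np.uint8),0,2)[0],key=cv2.contourArea)
            w=ray(p,c.reshape(-1,2),z)[:,:2].astype(np.float32)
            rc=cv2.minAreaRect(w); print(k,r["conf"],rc,cv2.boxPoints(rc).round(3).tolist())
o=env.observe(); print(o["position"],np.round(o["tool_rot"],3),o["grip_width"],o["time_s"])
E
```

```text
top board 0.89 [358. 220.] [ 0.554 -0.06   0.   ]
top tray 0.76 [474. 201.] [ 0.585 -0.298  0.   ]
top case 0.81 [241. 241.] [0.517 0.178 0.   ]
top plug_mid 0.7 [364. 256.] [ 0.48  -0.065  0.051]
top block_mid 0.58 [312. 262.] [0.472 0.034 0.05 ]
top block_mid 0.34 [474. 199.] [ 0.585 -0.283  0.05 ]
top notched_mid 0.29 [365. 257.] [ 0.479 -0.067  0.051]
top dish 0.69 [314. 187.] [0.618 0.027 0.04 ]
top gouge 0.85 [404. 172.] [ 0.644 -0.151  0.04 ]
board 0.71 ((0.5542149543762207, -0.062170177698135376), (0.24229927361011505, 0.3409728407859802), 7.412995338439941) [[0.41200000047683716, 0.09099999815225601], [0.4560000002384186, -0.24699999392032623], [0.6959999799728394, -0.2160000056028366], [0.6520000100135803, 0.12300000339746475]]
tray 0.67 ((0.5853196978569031, -0.29746806621551514), (0.24207299947738647, 0.13442306220531464), 7.959778785705566) [[0.4560000002384186, -0.24799999594688416], [0.4749999940395355, -0.38100001215934753], [0.7139999866485596, -0.34700000286102295], [0.6959999799728394, -0.21400000154972076]]
case 0.77 ((0.5222928524017334, 0.17327521741390228), (0.
[... 185 characters left out ...]
91], [0.6320000290870667, 0.25699999928474426]]
scene board 0.61 [293. 205.] [ 0.559 -0.055  0.   ]
scene tray 0.82 [198. 209.] [ 0.577 -0.295  0.   ]
scene tray 0.43 [248. 182.] [ 0.481 -0.18   0.   ]
scene case 0.93 [381. 195.] [0.521 0.171 0.   ]
scene plug_mid 0.57 [286. 170.] [ 0.486 -0.077  0.051]
scene block_mid 0.59 [328. 169.] [0.48  0.032 0.05 ]
scene notched_mid 0.46 [244. 174.] [ 0.502 -0.181  0.051]
scene dish 0.94 [324. 213.] [0.62  0.022 0.04 ]
scene gouge 0.61 [252. 218.] [ 0.637 -0.147  0.04 ]
scene gouge 0.15 [290. 166.] [ 0.457 -0.068  0.04 ]
[0.1749932  0.52137056 0.23132073] [[-0.948  0.318  0.   ]
 [ 0.318  0.948 -0.   ]
 [-0.    -0.    -1.   ]] 0.08549970611580338 1.05
```

View pics/top0.png

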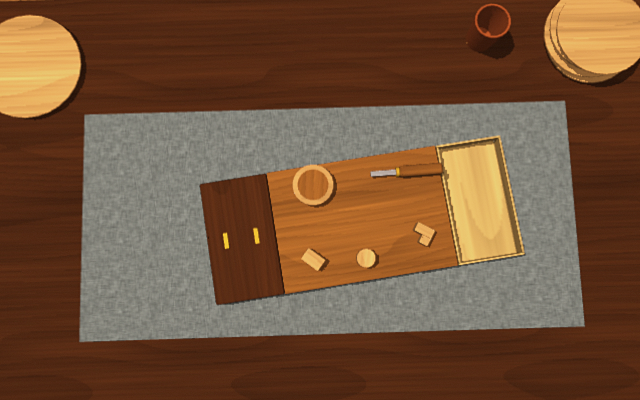

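View pics/scene0.png

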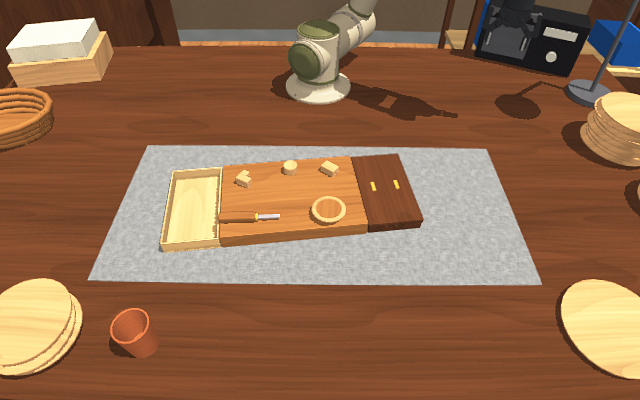

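```bash
cat >> h.py <<'E'
a=np.radians(7.5); XB=np.array([np.cos(a),np.sin(a)]); YB=np.array([-XB[1],XB[0]]); B=np.array([.554,-.062])
def bf(w): d=np.asarray(w)[...,:2]-B; return np.stack([d@XB,d@YB],-1)
def meas(ks=("plug","block","notched"),cams=("top","scene")):
    for n in cams:
        p=env.get_image(n)
        for k in ks:
            for r in env.outline_of(k,p)[:2]:
                v,u=np.nonzero(r["mask"]); c=np.c_[u,v].astype(float)
                if len(c): 
                    w=bf(ray(p,c,.055))*1e3
                    print(n,k,round(r["conf"],2),c.mean(0).round(),"mid",w.mean(0).round(),"min",w.min(0).round(),"max",w.max(0).round())
def tcp():
    o=env.observe(); print("t",o["time_s"],"bf mm",(bf(o["position"])*1e3).round(1),"z",round(o["position"][2]*1e3,1),"yaw",np.degrees(np.arctan2(o["tool_rot"][1][1],o["tool_rot"][0][1])).round(2),"w",o["grip_width"],"F",np.round(o["ft_force"],1))
    return o
E
python3 - <<'E'
from h import *
meas(("plug","block","notched","dish","gouge")); o=tcp()
R=np.array(o["tool_rot"]); w=B+XB*-.067+YB*-.055
print("tool shift cm to hover", (R.T@(np.r_[w,.12]-o["position"])*100).round(1))
E
```

```text
top plug 0.58 [365. 258.] mid [-76.   6.] min [-93. -11.] max [-60.  23.]
top block 0.69 [313. 259.] mid [-63. 105.] min [-83.  85.] max [-43. 125.]
top notched 0.56 [423. 234.] mid [ -49. -113.] min [ -71. -132.] max [-29. -95.]
top dish 0.84 [313. 185.] mid [78. 82.] min [38. 42.] max [118. 121.]
top gouge 0.62 [411. 171.] mid [  75. -113.] min [  60. -172.] max [ 88. -32.]
scene plug 0.55 [290. 167.] mid [-76.   8.] min [-102.  -10.] max [-49.  25.]
scene block 0.64 [329. 168.] mid [-59. 105.] min [-87.  84.] max [-30. 126.]
scene block 0.63 [329. 209.] mid [79. 85.] min [37. 45.] max [119. 125.]
scene notched 0.73 [244. 179.] mid [ -46. -111.] min [ -78. -131.] max [-15. -94.]
scene dish 0.95 [329. 209.] mid [79. 86.] min [37. 47.] max [119. 124.]
scene gouge 0.68 [241. 216.] mid [  77. -117.] min [  59. -171.] max [ 94. -33.]
t 1.65 bf mm [-299.6  627.9] z 231.3 yaw 71.45 w 0.08537294599926493 F [-0.2 -1.1 -0.6]
tool shift cm to hover [-50.9 -51.1  11.1]
```

Call:
move_arm --pt "0 0 0 -4.4 -4.2 0.6 -0.67" --pt "0 0 0 -8.8 -8.4 1.2 -0.67" --pt "0 0 0 -13.2 -12.6 1.8 -0.67" --pt "0 0 0 -17.5 -16.8 2.4 -0.67" --pt "0 0 0 -17.5 -16.8 2.4 -0.67"

```text
time_s: 2.15
position: [0.2879, 0.3045, 0.2073]
tool_rot: [[-0.948, 0.318, 0.0], [0.318, 0.948, 0.0], [-0.0, 0.0, -1.0]]
ft_force: [0.6, -0.6, 0.1]
grip_width: 0.0145
gripper_force: 0.0
```

Call:
move_arm --pt "0 0 0 -4.4 -4.2 0.6 -0.67" --pt "0 0 0 -8.8 -8.4 1.2 -0.67" --pt "0 0 0 -13.2 -12.6 1.8 -0.67" --pt "0 0 0 -17.5 -16.8 2.4 -0.67" --pt "0 0 0 -17.5 -16.8 2.4 -0.67"

```text
time_s: 2.65
position: [0.4007, 0.0892, 0.1834]
tool_rot: [[-0.948, 0.319, 0.001], [0.319, 0.948, -0.0], [-0.001, 0.0, -1.0]]
ft_force: [1.1, 0.5, -0.3]
grip_width: 0.0143
gripper_force: 0.0
```

Call:
move_arm --pt "0 0 8 -4.4 -4.2 0.6 -0.67" --pt "0 0 16 -8.8 -8.4 1.2 -0.67" --pt "0 0 24 -13.2 -12.6 1.8 -0.67" --pt "0 0 32 -17.4 -16.8 2.4 -0.67" --pt "0 0 40 -17.4 -16.8 2.4 -0.67"

```text
time_s: 3.15
position: [0.5122, -0.1257, 0.1591]
tool_rot: [[-0.516, 0.857, 0.0], [0.857, 0.516, -0.0], [-0.0, 0.0, -1.0]]
ft_force: [0.7, -0.4, 0.4]
grip_width: 0.0145
gripper_force: 0.0
```

Call:
move_arm --pt "0 0 8 0 0 0 -0.67" --pt "0 0 16 0 0 0 -0.67" --pt "0 0 24 0 0 0 -0.67" --pt "0 0 24 0 0 0 -0.67"

```text
time_s: 3.55
position: [0.5114, -0.1232, 0.1593]
tool_rot: [[-0.128, 0.992, -0.0], [0.992, 0.128, 0.0], [0.0, -0.0, -1.0]]
ft_force: [-0.6, -0.3, -0.4]
grip_width: 0.0143
gripper_force: 0.0
```

```bash
python3 -c "
from h import *
tcp()"
```

```text
t 3.55 bf mm [-50.2 -55.2] z 159.3 yaw 7.37 w 0.014280503032061003 F [-0.6 -0.3 -0.4]
```

Call:
move_arm --pt "0 0 0 0 0 4 -0.67" --pt "0 0 0 0 0 8 -0.67" --pt "0 0 0 0 0 10.5 -0.67" --pt "0 0 0 0 0 11.3 -0.67" --pt "0 0 0 0 0 11.3 -0.67"

```text
time_s: 4.05
position: [0.5113, -0.123, 0.046]
tool_rot: [[-0.132, 0.991, -0.001], [0.991, 0.132, 0.001], [0.001, -0.001, -1.0]]
ft_force: [-0.1, 0.2, -0.2]
grip_width: 0.014
gripper_force: 0.0
```

Call:
move_arm --pt "0 0 0 -0.8 0 0 -0.67" --pt "0 0 0 -1.6 0 0 -0.67" --pt "0 0 0 -2.2 0 0 -0.67" --pt "0 0 0 -2.8 0 0 -0.67" --pt "0 0 0 -3.4 0 0 -0.67"

```text
time_s: 4.55
position: [0.516, -0.1575, 0.0467]
tool_rot: [[-0.13, 0.992, 0.001], [0.992, 0.13, -0.0], [-0.0, 0.0, -1.0]]
ft_force: [0.3, 0.4, 0.4]
grip_width: 0.014
gripper_force: 0.1
```

Call:
move_arm --pt "0 0 0 -0.7 0 0 -0.67" --pt "0 0 0 -1.4 0 0 -0.67" --pt "0 0 0 -2.1 0 0 -0.67" --pt "0 0 0 -2.8 0 0 -0.67" --pt "0 0 0 -3.5 0 0 -0.67"

```text
time_s: 5.05
position: [0.5204, -0.1921, 0.0463]
tool_rot: [[-0.13, 0.992, -0.0], [0.992, 0.13, 0.0], [0.0, -0.0, -1.0]]
ft_force: [0.2, -0.2, 0.8]
grip_width: 0.0139
gripper_force: 0.1
```

```bash
python3 -c "
from h import *
tcp(); meas(('notched',))"
```

```text
t 5.05 bf mm [ -50.3 -124.6] z 46.3 yaw 7.44 w 0.013917744331897746 F [ 0.2 -0.2  0.8]
top notched 0.6 [479. 170.] mid [  55. -242.] min [-117. -297.] max [ 118. -165.]
scene notched 0.59 [227. 180.] mid [ -46. -153.] min [ -79. -171.] max [ -17. -135.]
scene notched 0.56 [291. 202.] mid [43.  1.] min [-106. -166.] max [163. 168.]
```

Notched is moving ahead of the fingers, centred. Continue off the edge.

Call:
move_arm --pt "0 0 0 -0.8 0 0 -0.67" --pt "0 0 0 -1.6 0 0 -0.67" --pt "0 0 0 -2.4 0 0 -0.67" --pt "0 0 0 -3.2 0 0 -0.67" --pt "0 0 0 -4.0 0 0 -0.67"

```text
time_s: 5.75
position: [0.5256, -0.232, 0.0463]
tool_rot: [[-0.129, 0.992, 0.0], [0.992, 0.129, -0.0], [-0.0, 0.0, -1.0]]
ft_force: [0.3, -0.1, 0.5]
grip_width: 0.0136
gripper_force: 0.0
```

Call:
move_arm --pt "0 0 0 -1 0 0 -0.67" --pt "0 0 0 -2 0 0 -0.67" --pt "0 0 0 -3 0 0 -0.67" --pt "0 0 0 -4 0 0 -0.67" --pt "0 0 0 -4 0 0 -0.67"

```text
time_s: 6.25
position: [0.5309, -0.2723, 0.0463]
tool_rot: [[-0.128, 0.992, 0.0], [0.992, 0.128, -0.001], [-0.001, 0.0, -1.0]]
ft_force: [-0.2, -0.2, 0.4]
grip_width: 0.0143
gripper_force: 0.0
```

Call:
move_arm --pt "0 0 0 0 0 -3 -0.67" --pt "0 0 0 0 0 -6 -0.67" --pt "0 0 0 4 -1 -6.5 -0.67" --pt "0 0 0 8.5 -2 -6.5 -0.67" --pt "0 0 0 13 -2.6 -6.5 -0.67"

```text
time_s: 6.75
position: [0.487, -0.1439, 0.1115]
tool_rot: [[-0.129, 0.992, 0.0], [0.992, 0.129, 0.0], [0.0, 0.0, -1.0]]
ft_force: [0.4, 0.1, 0.3]
grip_width: 0.0141
gripper_force: 0.0
```

```bash
python3 -c "
from h import *
tcp(); meas(('notched','plug','gouge'))
p=env.get_image('scene'); cv2.imwrite('pics/s1.png',p['color'][100:300,100:500,::-1])"
```

```text
t 6.75 bf mm [-77.1 -72.4] z 111.5 yaw 7.4 w 0.014098050065799634 F [0.4 0.1 0.3]
top notched 0.59 [478. 220.] mid [ -41. -222.] min [ -63. -241.] max [ -18. -203.]
top plug 0.86 [365. 258.] mid [-77.   5.] min [-95. -12.] max [-59.  23.]
top plug 0.15 [477. 220.] mid [ -41. -220.] min [ -63. -238.] max [ -19. -201.]
top gouge 0.92 [411. 171.] mid [  75. -112.] min [  59. -173.] max [ 88. -32.]
top gouge 0.54 [312. 184.] mid [79. 82.] min [38. 43.] max [120. 121.]
scene notched 0.76 [198. 194.] mid [  -5. -221.] min [ -31. -238.] max [  24. -205.]
scene plug 0.76 [290. 167.] mid [-74.   7.] min [-102.  -10.] max [-48.  25.]
scene gouge 0.93 [243. 217.] mid [  79. -112.] min [  59. -171.] max [ 97. -33.]
```

View pics/s1.png

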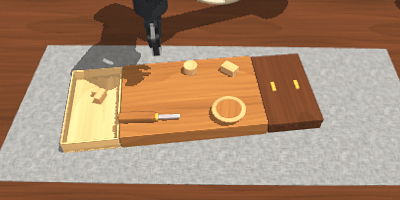

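Call:
move_arm --pt "0 0 0 4.2 0 0 -0.67" --pt "0 0 0 8.4 0 0 -0.67" --pt "0 0 0 12.4 0 0 -0.67" --pt "0 0 0 12.4 0 0 -0.67"

```text
time_s: 7.6
position: [0.471, -0.0193, 0.1112]
tool_rot: [[-0.133, 0.991, -0.001], [0.991, 0.133, 0.001], [0.001, -0.001, -1.0]]
ft_force: [-0.4, -1.7, -0.2]
grip_width: 0.0136
gripper_force: 0.0
```

Call:
move_arm --pt "0 0 0 0 0 3 -0.67" --pt "0 0 0 0 0 5.5 -0.67" --pt "0 0 0 0 0 6.5 -0.67" --pt "0 0 0 -0.4 0 6.5 -0.67" --pt "0 0 0 -1 0 6.5 -0.67"

```text
time_s: 8.1
position: [0.4739, -0.0332, 0.047]
tool_rot: [[-0.129, 0.992, 0.001], [0.992, 0.129, -0.0], [-0.0, 0.001, -1.0]]
ft_force: [-0.1, -0.3, 0.6]
grip_width: 0.0139
gripper_force: 0.0
```

Call:
move_arm --pt "0 0 0 -0.6 0 0 -0.67" --pt "0 0 0 -1.2 0 0 -0.67" --pt "0 0 0 -1.8 0 0 -0.67" --pt "0 0 0 -2.5 0 0 -0.67" --pt "0 0 0 -3.2 0 0 -0.67"

```text
time_s: 8.6
position: [0.4776, -0.0647, 0.0465]
tool_rot: [[-0.13, 0.992, 0.0], [0.992, 0.13, -0.0], [-0.0, 0.0, -1.0]]
ft_force: [-0.8, 0.7, 0.4]
grip_width: 0.0137
gripper_force: 0.1
```

Call:
move_arm --pt "0 0 0 -0.7 0 0 -0.67" --pt "0 0 0 -1.4 0 0 -0.67" --pt "0 0 0 -2.1 0 0 -0.67" --pt "0 0 0 -2.8 0 0 -0.67" --pt "0 0 0 -3.5 0 0 -0.67"

```text
time_s: 9.1
position: [0.4821, -0.0993, 0.0463]
tool_rot: [[-0.13, 0.992, -0.0], [0.992, 0.13, 0.0], [0.0, -0.0, -1.0]]
ft_force: [0.1, 0.7, -0.4]
grip_width: 0.0144
gripper_force: 0.1
```

```bash
python3 -c "
from h import *
tcp(); meas(('plug',))"
```

```text
t 9.1 bf mm [-76.2 -27.6] z 46.3 yaw 7.44 w 0.014371931770263942 F [ 0.1  0.7 -0.4]
top plug 0.73 [313. 259.] mid [-63. 105.] min [-83.  85.] max [-43. 125.]
top plug 0.25 [312. 185.] mid [78. 82.] min [39. 43.] max [118. 121.]
scene plug 0.72 [198. 194.] mid [  -4. -221.] min [ -31. -238.] max [  25. -204.]
scene plug 0.58 [266. 169.] mid [-74. -54.] min [-102.  -70.] max [-48. -37.]
```

Call:
move_arm --pt "0 0 0 -0.8 0 0 -0.67" --pt "0 0 0 -1.6 0 0 -0.67" --pt "0 0 0 -2.4 0 0 -0.67" --pt "0 0 0 -3.2 0 0 -0.67" --pt "0 0 0 -4 0 0 -0.67"

```text
time_s: 9.8
position: [0.4873, -0.1392, 0.0463]
tool_rot: [[-0.129, 0.992, 0.0], [0.992, 0.129, -0.0], [-0.0, 0.0, -1.0]]
ft_force: [-0.8, 0.9, 0.8]
grip_width: 0.0141
gripper_force: 0.1
```

Call:
move_arm --pt "0 0 0 -0.8 0 0 -0.67" --pt "0 0 0 -1.6 0 0 -0.67" --pt "0 0 0 -2.4 0 0 -0.67" --pt "0 0 0 -3.2 0 0 -0.67" --pt "0 0 0 -4 0 0 -0.67"

```text
time_s: 10.3
position: [0.4924, -0.1787, 0.0463]
tool_rot: [[-0.13, 0.992, -0.0], [0.992, 0.13, 0.0], [0.0, -0.0, -1.0]]
ft_force: [-0.0, 0.1, 1.2]
grip_width: 0.014
gripper_force: 0.1
```

Call:
move_arm --pt "0 0 0 -0.8 0 0 -0.67" --pt "0 0 0 -1.6 0 0 -0.67" --pt "0 0 0 -2.4 0 0 -0.67" --pt "0 0 0 -3.2 0 0 -0.67" --pt "0 0 0 -4 0 0 -0.67"

```text
time_s: 10.8
position: [0.4976, -0.2184, 0.0463]
tool_rot: [[-0.13, 0.992, -0.0], [0.992, 0.13, -0.0], [-0.0, -0.0, -1.0]]
ft_force: [0.3, 0.5, -0.0]
grip_width: 0.0139
gripper_force: 0.1
```

Call:
move_arm --pt "0 0 0 -1 0 0 -0.67" --pt "0 0 0 -2 0 0 -0.67" --pt "0 0 0 -3 0 0 -0.67" --pt "0 0 0 -4 0 0 -0.67" --pt "0 0 0 -5.4 0 0 -0.67"

```text
time_s: 11.3
position: [0.5046, -0.2719, 0.0463]
tool_rot: [[-0.13, 0.992, -0.0], [0.992, 0.13, 0.0], [0.0, -0.0, -1.0]]
ft_force: [0.7, -0.8, 1.1]
grip_width: 0.0141
gripper_force: 0.0
```

Call:
move_arm --pt "0 0 0 0 0 -3 -0.67" --pt "0 0 0 0 0 -6 -0.67" --pt "0 0 0 4 0 -6.5 -0.67" --pt "0 0 0 8 0.8 -6.5 -0.67" --pt "0 0 0 12 1.5 -6.5 -0.67"

```text
time_s: 11.8
position: [0.504, -0.1499, 0.1117]
tool_rot: [[-0.128, 0.992, 0.001], [0.992, 0.128, -0.0], [-0.001, 0.001, -1.0]]
ft_force: [1.0, 0.2, 0.4]
grip_width: 0.0142
gripper_force: 0.0
```

```bash
python3 -c "
from h import *
tcp(); meas(('notched','plug','block'))
p=env.get_image('scene'); cv2.imwrite('pics/s2.png',p['color'][100:300,100:500,::-1])"
```

```text
t 11.8 bf mm [-61.1 -80.7] z 111.7 yaw 7.38 w 0.014240276503055644 F [1.  0.2 0.4]
top block 0.56 [313. 260.] mid [-64. 105.] min [-83.  85.] max [-45. 125.]
scene notched 0.45 [199. 195.] mid [  -2. -219.] min [ -27. -237.] max [  25. -202.]
scene block 0.6 [329. 167.] mid [-63. 106.] min [-91.  85.] max [-36. 127.]
```

View pics/s2.png

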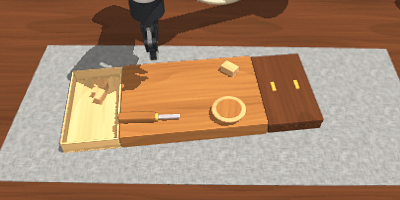

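Call:
move_arm --pt "0 0 -2 4.6 -0.2 0 -0.67" --pt "0 0 -4 9.2 -0.4 0 -0.67" --pt "0 0 -6 13.8 -0.6 0 -0.67" --pt "0 0 -8 18.4 -0.8 0 -0.67" --pt "0 0 -10 23 -0.9 0 -0.67"

```text
time_s: 12.75
position: [0.4649, 0.0776, 0.1114]
tool_rot: [[-0.3, 0.954, 0.0], [0.954, 0.3, -0.0], [-0.0, 0.0, -1.0]]
ft_force: [1.1, 0.5, -0.7]
grip_width: 0.0146
gripper_force: 0.0
```

Call:
move_arm --pt "0 0 0 0 0 0 -0.67" --pt "0 0 0 0 0 3 -0.67" --pt "0 0 0 0 0 5.5 -0.67" --pt "0 0 0 0 0 6.5 -0.67" --pt "0 0 0 0 0 6.5 -0.67"

```text
time_s: 13.25
position: [0.4649, 0.0758, 0.0455]
tool_rot: [[-0.299, 0.954, -0.002], [0.954, 0.299, 0.0], [0.001, -0.002, -1.0]]
ft_force: [0.5, 0.6, -0.1]
grip_width: 0.0141
gripper_force: 0.0
```

Call:
move_arm --pt "0 0 0 -0.6 0 0 -0.67" --pt "0 0 0 -1.2 0 0 -0.67" --pt "0 0 0 -1.8 0 0 -0.67" --pt "0 0 0 -2.4 0 0 -0.67" --pt "0 0 0 -3 0 0 -0.67"

```text
time_s: 13.75
position: [0.4744, 0.0473, 0.0466]
tool_rot: [[-0.3, 0.954, 0.001], [0.954, 0.3, -0.0], [-0.0, 0.001, -1.0]]
ft_force: [-0.5, -0.1, -0.4]
grip_width: 0.0142
gripper_force: 0.1
```

Call:
move_arm --pt "0 0 0 -0.7 0 0 -0.67" --pt "0 0 0 -1.4 0 0 -0.67" --pt "0 0 0 -2.1 0 0 -0.67" --pt "0 0 0 -2.8 0 0 -0.67" --pt "0 0 0 -3.5 0 0 -0.67"

```text
time_s: 14.25
position: [0.4848, 0.014, 0.0463]
tool_rot: [[-0.3, 0.954, -0.0], [0.954, 0.3, -0.0], [0.0, -0.0, -1.0]]
ft_force: [0.6, 0.6, 0.5]
grip_width: 0.0141
gripper_force: 0.1
```

Call:
move_arm --pt "0 0 0 -0.7 0 0 -0.67" --pt "0 0 0 -1.4 0 0 -0.67" --pt "0 0 0 -2.1 0 0 -0.67" --pt "0 0 0 -2.8 0 0 -0.67" --pt "0 0 0 -3.5 0 0 -0.67"

```text
time_s: 14.75
position: [0.4953, -0.0194, 0.0463]
tool_rot: [[-0.3, 0.954, -0.0], [0.954, 0.3, -0.0], [-0.0, -0.0, -1.0]]
ft_force: [0.6, -0.1, -0.4]
grip_width: 0.014
gripper_force: 0.0
```

```bash
python3 -c "
from h import *
tcp(); meas(('block',))
p=env.get_image('scene'); cv2.imwrite('pics/s3.png',cv2.resize(p['color'][120:260,140:440,::-1],None,fx=2,fy=2))"
```

```text
t 14.75 bf mm [-52.7  49.9] z 46.3 yaw 17.45 w 0.014005566414870465 F [ 0.6 -0.1 -0.4]
```

View pics/s3.png

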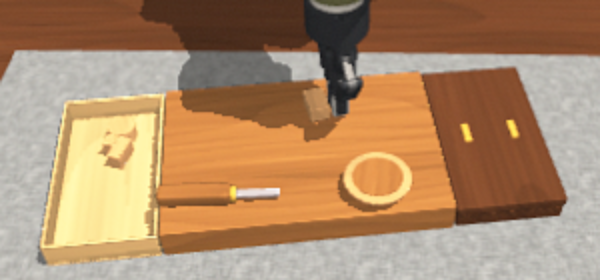

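Call:
move_arm --pt "0 0 0 -0.8 0 0 -0.67" --pt "0 0 0 -1.6 0 0 -0.67" --pt "0 0 0 -2.4 0 0 -0.67" --pt "0 0 0 -3.2 0 0 -0.67" --pt "0 0 0 -4 0 0 -0.67"

```text
time_s: 15.5
position: [0.5073, -0.0578, 0.0463]
tool_rot: [[-0.3, 0.954, 0.0], [0.954, 0.3, -0.0], [-0.0, 0.0, -1.0]]
ft_force: [0.2, -0.6, 0.1]
grip_width: 0.0142
gripper_force: 0.1
```

Call:
move_arm --pt "0 0 0 -0.8 0 0 -0.67" --pt "0 0 0 -1.6 0 0 -0.67" --pt "0 0 0 -2.4 0 0 -0.67" --pt "0 0 0 -3.2 0 0 -0.67" --pt "0 0 0 -4 0 0 -0.67"

```text
time_s: 16.0
position: [0.5193, -0.0958, 0.0463]
tool_rot: [[-0.3, 0.954, -0.0], [0.954, 0.3, -0.0], [-0.0, -0.0, -1.0]]
ft_force: [0.4, -0.3, 0.3]
grip_width: 0.0141
gripper_force: 0.1
```

Call:
move_arm --pt "0 0 0 -0.8 0 0 -0.67" --pt "0 0 0 -1.6 0 0 -0.67" --pt "0 0 0 -2.4 0 0 -0.67" --pt "0 0 0 -3.2 0 0 -0.67" --pt "0 0 0 -4 0 0 -0.67"

```text
time_s: 16.5
position: [0.5313, -0.1339, 0.0463]
tool_rot: [[-0.3, 0.954, -0.0], [0.954, 0.3, 0.0], [0.0, -0.0, -1.0]]
ft_force: [0.3, 0.6, 0.4]
grip_width: 0.0141
gripper_force: 0.1
```

```bash
python3 -c "
from h import *
tcp(); meas(('block',))
p=env.get_image('scene'); cv2.imwrite('pics/s4.png',cv2.resize(p['color'][120:260,140:440,::-1],None,fx=2,fy=2))"
```

```text
t 16.5 bf mm [-31.9 -68.4] z 46.3 yaw 17.45 w 0.014096496754293725 F [0.3 0.6 0.4]
scene block 0.56 [251. 181.] mid [-34. -93.] min [ -61. -106.] max [ -7. -79.]
scene block 0.3 [198. 194.] mid [  -4. -221.] min [ -34. -242.] max [  28. -202.]
```

View pics/s4.png

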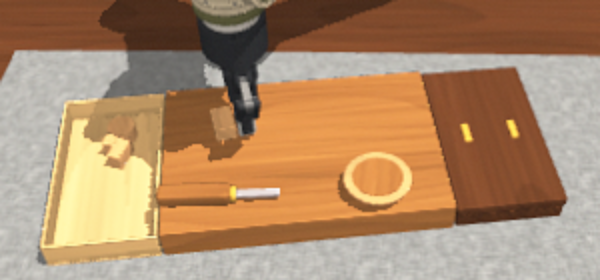

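Call:
move_arm --pt "0 0 0 -0.8 0 0 -0.67" --pt "0 0 0 -1.6 0 0 -0.67" --pt "0 0 0 -2.4 0 0 -0.67" --pt "0 0 0 -3.2 0 0 -0.67" --pt "0 0 0 -4 0 0 -0.67"

```text
time_s: 17.25
position: [0.5433, -0.1723, 0.0463]
tool_rot: [[-0.3, 0.954, -0.0], [0.954, 0.3, -0.0], [0.0, -0.0, -1.0]]
ft_force: [-0.9, 0.0, -0.1]
grip_width: 0.0143
gripper_force: 0.1
```

Call:
move_arm --pt "0 0 0 -0.8 0 0 -0.67" --pt "0 0 0 -1.6 0 0 -0.67" --pt "0 0 0 -2.4 0 0 -0.67" --pt "0 0 0 -3.2 0 0 -0.67" --pt "0 0 0 -4 0 0 -0.67"

```text
time_s: 17.75
position: [0.5553, -0.2103, 0.0463]
tool_rot: [[-0.3, 0.954, -0.0], [0.954, 0.3, 0.0], [0.0, -0.0, -1.0]]
ft_force: [-0.1, -1.2, 0.2]
grip_width: 0.0143
gripper_force: 0.1
```

Call:
move_arm --pt "0 0 0 -1.2 0 0 -0.67" --pt "0 0 0 -2.6 0 0 -0.67" --pt "0 0 0 -4 0 0 -0.67" --pt "0 0 0 -5.4 0 0 -0.67" --pt "0 0 0 -6.5 0 0 -0.67"

```text
time_s: 18.25
position: [0.5749, -0.2731, 0.0462]
tool_rot: [[-0.299, 0.954, 0.0], [0.954, 0.299, -0.0], [-0.0, 0.0, -1.0]]
ft_force: [0.2, 0.4, 0.2]
grip_width: 0.0138
gripper_force: 0.0
```

Call:
move_arm --pt "0 0 0 0 0 -4 -0.67" --pt "0 0 0 0 0 -8 -0.67" --pt "0 0 0 4 0 -11 -0.67" --pt "0 0 0 8 0 -14 -0.67" --pt "0 0 0 12 0 -14 -0.67"

```text
time_s: 18.75
position: [0.5396, -0.1571, 0.1904]
tool_rot: [[-0.299, 0.954, 0.007], [0.954, 0.299, -0.003], [-0.005, 0.005, -1.0]]
ft_force: [1.5, 1.0, 0.0]
grip_width: 0.0141
gripper_force: 0.0
```

```bash
python3 -c "
from h import *
tcp(); meas(('notched','plug','block','dish','gouge'))
t=env.get_image('top');p=env.get_image('scene')
cv2.imwrite('pics/s5.png',np.vstack([cv2.resize(x[...,::-1],(600,280)) for x in (p['color'][120:260,140:440],t['color'][130:270,230:530])]))"
```

```text
t 18.75 bf mm [-26.7 -92.4] z 190.4 yaw 17.41 w 0.014070458190225248 F [1.5 1.  0. ]
top plug 0.27 [312. 184.] mid [80. 82.] min [40. 43.] max [118. 121.]
top block 0.66 [345. 222.] mid [-2. 31.] min [-120. -167.] max [117. 168.]
top dish 0.83 [312. 185.] mid [79. 83.] min [39. 43.] max [118. 121.]
top gouge 0.58 [401. 171.] mid [ 77. -93.] min [  62. -139.] max [ 87. -32.]
scene notched 0.55 [199. 194.] mid [  -5. -220.] min [ -31. -240.] max [  25. -202.]
scene plug 0.58 [201. 183.] mid [ -43. -217.] min [ -61. -233.] max [ -24. -201.]
scene block 0.74 [211. 198.] mid [  12. -189.] min [ -20. -202.] max [  41. -177.]
scene block 0.52 [199. 194.] mid [  -4. -220.] min [ -31. -240.] max [  25. -202.]
scene dish 0.74 [329. 208.] mid [77. 85.] min [33. 45.] max [117. 124.]
scene dish 0.71 [199. 194.] mid [  -4. -220.] min [ -31. -240.] max [  25. -202.]
scene gouge 0.77 [244. 217.] mid [  79. -112.] min [  60. -170.] max [ 97. -33.]
```

View pics/s5.png

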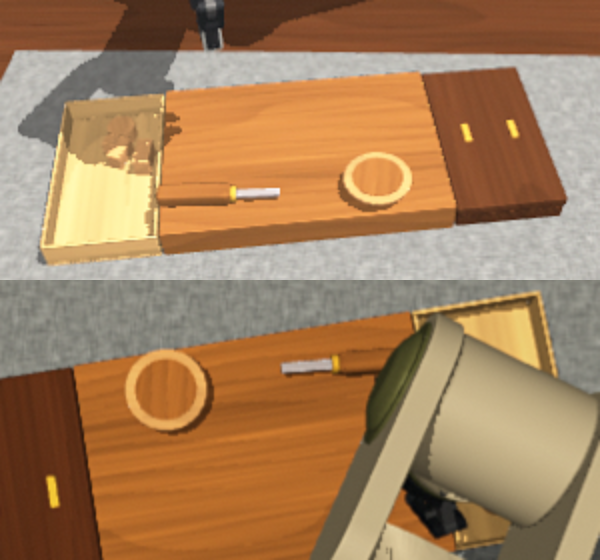

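Call:
move_arm --pt "0 0 0 4.5 0 0 -0.67" --pt "0 0 0 9 0 0 -0.67" --pt "0 0 0 13.5 0 0 -0.67" --pt "0 0 0 18 0 0 -0.67" --pt "0 0 0 22 0 0 -0.67"

```text
time_s: 19.95
position: [0.4717, 0.0544, 0.1865]
tool_rot: [[-0.3, 0.954, 0.0], [0.954, 0.3, 0.0], [0.0, 0.0, -1.0]]
ft_force: [0.2, 0.5, 0.2]
grip_width: 0.0144
gripper_force: 0.0
```

Call:
move_arm --pt "0 0 0 0 0 0 -0.67" --pt "0 0 0 0 0 0 -0.67" --pt "0 0 0 0 0 0 -0.67"

```text
time_s: 20.25
position: [0.4731, 0.0519, 0.1863]
tool_rot: [[-0.299, 0.954, 0.0], [0.954, 0.299, -0.0], [-0.0, 0.0, -1.0]]
ft_force: [1.0, -0.0, 0.7]
grip_width: 0.0142
gripper_force: 0.0
```

```bash
python3 -c "
from h import *
tcp(); meas(('block','notched','plug'))
t=env.get_image('top');p=env.get_image('scene')
cv2.imwrite('pics/s6.png',np.vstack([cv2.resize(x[...,::-1],(500,300)) for x in (p['color'][160:235,150:275],t['color'][125:275,410:535][:150])]))"
```

```text
t 20.25 bf mm [-65.3 123.5] z 186.3 yaw 17.4 w 0.014183663985023812 F [ 1.  -0.   0.7]
top block 0.54 [460. 217.] mid [ -28. -188.] min [ -47. -200.] max [  -8. -174.]
top notched 0.77 [477. 221.] mid [ -42. -219.] min [ -62. -239.] max [ -21. -200.]
top plug 0.72 [479. 239.] mid [ -76. -217.] min [ -93. -236.] max [ -59. -197.]
scene block 0.64 [211. 198.] mid [  11. -189.] min [ -20. -202.] max [  41. -176.]
scene notched 0.59 [199. 195.] mid [  -3. -220.] min [ -30. -239.] max [  25. -202.]
scene plug 0.6 [200. 183.] mid [ -43. -219.] min [ -62. -235.] max [ -24. -204.]
scene plug 0.58 [241. 217.] mid [  79. -118.] min [  59. -168.] max [ 95. -36.]
```

View pics/s6.png

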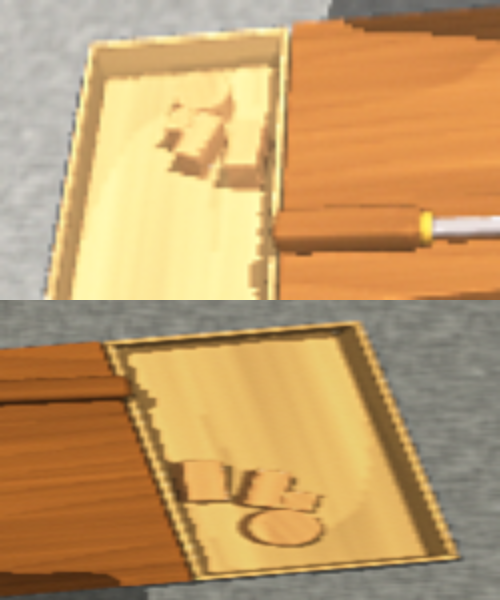

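All three offcuts lie flat inside the tray: in the 500x600 picture's lower half the block is at (203,480), the notched block at (280,490) and the plug at (283,527). The dish and gouge have not moved.

```bash
python3 -c "
from rig import env
print(env.close_job())"
```

```text
the job is handed in; nothing more can be done
None
```

I swept all three offcuts off the board and handed the job in: the last pictures show them lying flat inside the tray, the dish and gouge unmoved and the arm clear, though no verdict came back.

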